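# Make up the sampling kit and the microscopy kit

### The job

Make up two class kits from the stock on the bench: for the sampling kit, put the small brown bottle and the crucible into the two wide compartments of the three-compartment tray (one in each, either way round) and the larger of the two rubber stoppers into its narrow compartment; for the microscopy kit, put the petri dish into the wide compartment of the two-compartment tray and the small carton into its narrow one. Set everything down upright and flat on the floor of its compartment, inside the walls, and let go. Leave the smaller stopper, the mortar and the tape roll where they are.

Things in the scene. Friction and masses are not known exactly. Their poses are not given: they have to be found in the camera images.
- bottle: small brown reagent bottle with a white ridged screw cap (cap fixed), standing upright; body 42 mm in diameter, straight up to 56 mm, 85 mm tall with the cap, about 90 g; grip it round the body, 25 to 50 mm up. Origin: centre of its underside; z points up when it stands.
- crucible: white porcelain crucible, an open cup 44 mm in diameter at the rim, tapering to 26 mm at the foot, 35 mm high; grip it across the outside just under the rim, 20 to 33 mm up. Origin: centre of its underside; z points up when it stands.
- stopper_large: larger rubber stopper, reddish brown, standing upright, 28 mm in diameter and 24 mm high. Origin: centre of its underside; z points up when it stands.
- petri_dish: round petri dish with its lid on, pale tan filling, 61 mm in diameter and 16 mm high; grip it across its diameter, at 7 mm or more above its underside if the fingertips are to stay clear of the tray walls when it is set down. Origin: centre of its underside; z points up when it stands.
- carton: small closed rectangular carton lying flat, 45 mm (its x) by 70 mm (its y) by 24 mm high; grip it across the 45 mm side. Its long side must lie across the tray to fit the compartment. Origin: centre of its underside; z points up when it stands.
- tray_three: three-compartment tray, 202 by 76 by 8 mm: fixed light-grey plastic tray; floor top 3 mm, all wall tops 8 mm above the worktop, walls 3 mm thick, a flat 9 mm tab at each end. Origin: centre of underside; x along its length, z up. Compartments along x, all centred at y = 0: narrow one 50 mm long centred at x = -73 mm, wide ones 70 mm long centred at x = -10 mm and x = +63 mm; all 70 mm across.
- tray_two: two-compartment tray, 157 by 94 by 8 mm: fixed light-grey plastic tray; floor top 3 mm, all wall tops 8 mm above the worktop, walls 3 mm thick, a flat 9 mm tab at each end. Origin: centre of underside; x along its length, z up. Compartments along x, all centred at y = 0: narrow one 64 mm long centred at x = -43.5 mm, wide one 84 mm long centred at x = +33.5 mm; both 88 mm across.
- stopper_small: smaller rubber stopper, reddish brown, 20 mm in diameter and 24 mm high; not part of a kit, stays where it is. Origin: centre of its underside; z points up when it stands.
- mortar: white porcelain mortar, open bowl 91 mm in diameter, 54 mm high; stays where it is. Origin: centre of its underside; z points up when it stands.
- tape_roll: roll of tape lying flat, 84 mm in diameter, 19 mm high; stays where it is. Origin: centre of its underside; z points up when it stands.

How it is judged:
By the outcome, as a careful person would: the job done as asked, in the order asked, and still so for the second after the job is handed in, with the robot touching nothing.
It also fails if it takes over 125 s, if anything falls off the work surface, if the arm or the gripper's body presses on something with over 40 N, if the wrist force passes 120 N, or if a joint passes its speed limit or range.

### The arm

A 6-joint arm with a two-finger parallel gripper is mounted at the origin on a cart in front of the work surface, level with it; the furniture and walls round the work are solid. World frame = base frame: x ahead of the robot, y to its left, z up, the work surface at z = 0. Lengths are in m, angles in degrees, forces in N, time in s.
With the tool pointing down it reaches from about 0.325 to 0.85 m from the base axis. Payload 15.5 kg.
Tool frame: the origin (TCP) lies at the very end of the fingers, on their centre line; the grasp point (between the pads) lies 19 mm behind it; z points along the fingers, y is the direction in which the jaws open and shut (so a half turn about z gives the same grasp; the last joint's range is limited). The gripper opens to 91 mm and grips with 3 to 60 N. Pads are 32 mm wide; open, the fingers measure 118 mm over their backs; the gripper's body (76 mm by 178 mm) begins 60 mm behind the grasp point.
Start: joints at [-81.274, 28.281, 77.091, -0, 74.628, -5.472], TCP at [0.153, -0.606, 0.214] pointing down, gripper open.
Joint ranges: [-166.48, 166.48], [-47.26, 123.95], [12.59, 153.08], [-70.14, 250.14], [6.76, 159.57], [-176.63, 176.63]. Speed limits (degrees/s): [108.29, 108.29, 147.25, 172.46, 172.46, 172.46].

### API

Orientations are given as [roll, pitch, yaw] about the fixed x, y, z axes, in that order (R = Rz(yaw) Ry(pitch) Rx(roll)).
In Python, from bench import get_state, read_camera, get_calibration, job_done gives the robot as it stands.
- The arm moves only by the tool arm_command, never from a script. Its argument "series" is one flat list of numbers, 6 for each row, row after row: the shift along the tool's x, y, z in units of 25 mm (1.0 is 25 mm), then the turn, a rotation vector about the tool's x, y, z in units of 6 degrees (1.0 is 6 degrees). In form: [tx, ty, tz, rx, ry, rz, tx, ty, tz, rx, ry, rz, ...]. A call has exactly 5 rows; each row is the pose to reach, as a shift and turn from the pose measured when the call began, along the tool's axes at that moment; what a row does not reach only later rows make up. A row lasts 1/12 s, in which the tool goes at most 41.7 mm and 7.16 degrees, less where a joint would pass 70% of its speed; a pose out of reach is approached as far as the arm can. A call with a gripper value outside its range is refused whole. "hand" is the gripper's target within -1 to 1 (fully open at 1, half-way at 0, shut at -1), set as the call begins (left out, the last holds). The fingers move at their own pace and stop on an object; "grip_force" is the grip in N (left out, the last holds). Time passes only in rows, so rows that repeat a pose let the fingers close, or fill a call up. It gives the time, the measured TCP pose, the force and the opening at its end, in the units of the state.
- get_state(): the state, without advancing time (a new reading comes with each control period).
- read_camera(name): name is "side" or "top" or "wrist"; returns (picture, depth): 400x640x3 uint8, blue, green, red; 400x640 float32, m along the optical axis (not along the pixel's ray), 0 where there is no reading.
- get_calibration(name): a dict with "mtx" (3x3 intrinsics, pixels), "rvec" (rotation vector, rad) and "tvec" (3), from world to camera coordinates, as OpenCV has them. Camera axes: x right, y down, z forward; pixel columns grow to the right and rows downward; lengths in m; the calibration is good to about 2 mm. A picture is of the moment at which its call begins: read the wrist's pose just before it. get_calibration takes no time and is no camera call; for the wrist camera it gives the pose at the moment of the call.
- job_done(): hands the job in, once; it reports no verdict.
The state is a dict: "clock": time; "joint_pos": joint angles; "dq": joint speeds; "tau": joint torques, N m; "tcp_pos": TCP position; "tool_rot": TCP orientation; "force": force on the tool from outside, world axes, zero at the start; "torque": the same for the moment, N m; "grip_width": opening from 0.0 (shut) to 1.0 (fully open).
Only numpy, scipy, OpenCV 4.12 (cv2) and the standard library are available. Lean on these libraries where they do the work, as an engineer would, in place of code of your own. Each camera call takes 0.05 s, during which the arm holds its last target. There are 200 camera calls.

## Working session

There is one attempt and no reset: what is moved stays moved. The work goes in short steps, Python scripts to look and compute and a tool call to move; the robot and the scene stay as the last step left them, time stands still between calls to the robot, and variables do not carry over. Pictures are saved under pics/ and viewed, about 12 in all and at most 16, crops included, and the job is handed in when it is done.

Besides the shell and the picture viewer there is one more tool, called as a command line: name --argument value ..., lists and objects as JSON in quotes. arm_command: Moves the arm, as the interface text tells. Its arguments: {"type":"object","properties":{"series":{"type":"array"},"hand":{"type":"number"},"grip_force":{"type":"number"}},"required":["series"]}

```bash
mkdir -p pics; ls; python3 - <<'E'
from bench import *
import cv2,numpy as np
print(get_state())
for n in ("top","side"):
    p,d=read_camera(n); cv2.imwrite(f"pics/{n}0.png",p); np.save(f"pics/{n}0.npy",d)
    c=get_calibration(n); print(n,c)
print(get_calibration("wrist"))
E
```

```text
pics
{'clock': 0.0, 'joint_pos': array([-8.12746592e+01,  2.83144877e+01,  7.71283294e+01,  1.91540586e-03,
        7.46278430e+01, -5.47337246e+00]), 'dq': array([ 0.10003985, -0.07088719,  0.0562406 ,  0.09603684,  0.14074567,
        0.04523463]), 'tau': array([ 3.46227171e-03, -8.78816700e+01, -3.81855726e+01,  7.12262699e-02,
        5.32198045e-02, -1.52206289e-04]), 'tcp_pos': array([ 0.15324148, -0.60552303,  0.21333548]), 'tool_rot': array([-1.79929838e+02, -8.57761894e-03,  1.41981991e+01]), 'force': array([-0.09312128,  0.83305519, -0.3424024 ]), 'torque': array([0.0160999 , 0.01004583, 0.01109745]), 'grip_width': 0.9971842668462948}
top {'mtx': array([[418.91061126,   0.        , 317.003722  ],
       [  0.        , 418.91061126, 196.44640146],
       [  0.        ,   0.        ,   1.        ]]), 'rvec': array([ 2.18563158, -2.18300097,  0.06461941]), 'tvec': array([-0.05802055,  0.4789032 ,  1.2031491 ])}
side {'mtx': array([[458.38644029,   0.        , 321.6076053 ],
       [  0.        , 458.38644029, 196.82313678],
       [  0.        ,   0.        ,   1.        ]]), 'rvec': array([ 0.38184245, -2.54131036,  1.48115539]), 'tvec': array([0.44222666, 0.14720649, 1.27873953])}
{'mtx': array([[322.73394607,   0.        , 314.5854745 ],
       [  0.        , 322.73394607, 199.38165157],
       [  0.        ,   0.        ,   1.        ]]), 'rvec': array([-2.3018366 ,  1.79062781,  0.25065403]), 'tvec': array([-0.62485844, -0.03115257,  0.39145745])}
```

View pics/top0.png

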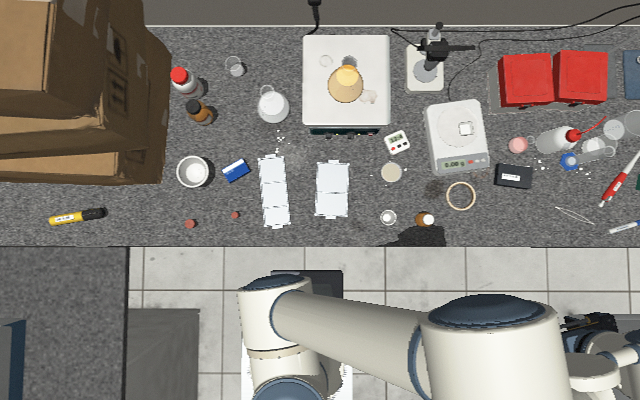

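View pics/side0.png

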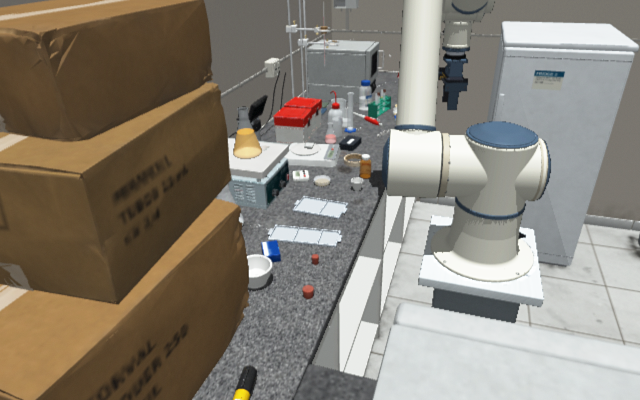

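The top view shows the mortar (193,171), blue carton (236,170), stoppers (191,223) and (235,214), trays (273,190) and (332,188), petri dish (391,172), crucible (388,217), bottle (424,219) and tape (461,195). The side view shows the same layout, with boxes at the far left. I'll enlarge the top view next.

```bash
python3 - <<'E'
import cv2
p=cv2.imread("pics/top0.png")
a=cv2.resize(p[145:240,170:350],None,fx=4.4,fy=4.4,interpolation=cv2.INTER_CUBIC)
cv2.imwrite("pics/cropA.png",a)
b=cv2.resize(p[145:240,345:485],None,fx=5,fy=5,interpolation=cv2.INTER_CUBIC)
cv2.imwrite("pics/cropB.png",b)
E
```

```text
(no output)
```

View pics/cropA.png

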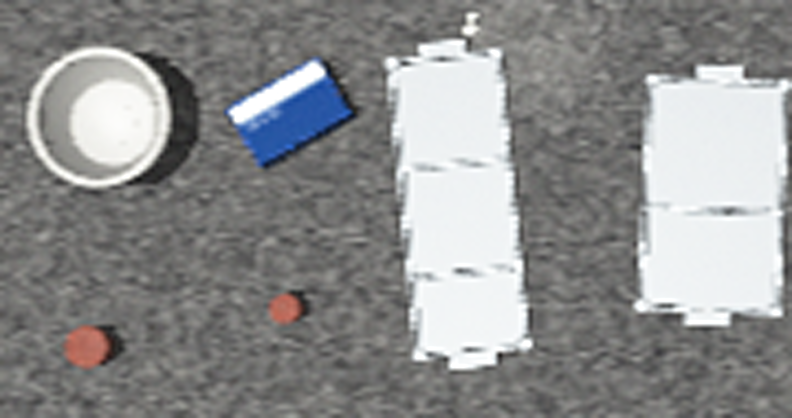

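View pics/cropB.png

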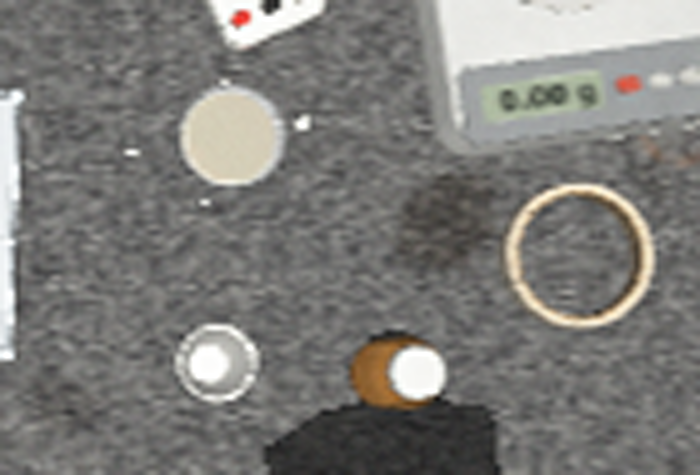

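```bash
cat > h.py <<'E'
from bench import *
import numpy as np, cv2
def world(uv,z,cal):
    R=cv2.Rodrigues(cal["rvec"])[0]; t=cal["tvec"]; K=cal["mtx"]
    uv=np.atleast_2d(np.array(uv,float)); r=np.c_[uv,np.ones(len(uv))]@np.linalg.inv(K).T@R
    c=-R.T@t; return c+r*((z-c[2])/r[:,2])[:,None]
def unc(pts,f,x0,y0): return (np.atleast_2d(np.array(pts,float))+.5)/f-.5+[x0,y0]
def delta(target,yaw,st=None):
    """shift in tool units for the target TCP; yaw turn; about tool axes (incl. levelling)"""
    from scipy.spatial.transform import Rotation as Ro
    st=st or get_state(); R=Ro.from_euler('xyz',st["tool_rot"],degrees=True)
    d=R.inv().apply(np.array(target)-st["tcp_pos"])/.025
    best=min((R.inv()*Ro.from_euler('xyz',[180,0,y],degrees=True) for y in (yaw,yaw+180)),key=lambda q:q.magnitude()) if yaw is not None else R.inv()*Ro.from_euler('xyz',[180,0,st["tool_rot"][2]],degrees=True)
    print("shift",np.round(d,2),"turn",np.round(np.degrees(best.as_rotvec())/6,2),"| tcp",np.round(st["tcp_pos"],4),"rot",np.round(st["tool_rot"],1),"t",round(st["clock"],2))
E
python3 - <<'E'
from h import *
c=get_calibration("top"); A=lambda p,z:world(unc(p,4.4,170,145),z,c)[:,:2]; B=lambda p,z:world(unc(p,5,345,145),z,c)[:,:2]
np.set_printoptions(precision=4,suppress=True)
for n,q in (("t3",[(390,62),(498,54),(528,344),(420,355)]),("t2",[(650,80),(787,86),(778,312),(640,306)])):
    w=A(q,.008); d=(w[0]+w[1]-w[2]-w[3])/2; e=(w[0]+w[3]-w[1]-w[2])/2
    print(n,w.mean(0),"len",np.linalg.norm(d),np.linalg.norm(e),"yaw",np.degrees(np.arctan2(d[1],d[0])),np.degrees(np.arctan2(-e[0],e[1])))
w=A([(228,112),(320,60),(355,112),(264,165)],.024);print("carton",w.mean(0),[ (np.linalg.norm(v),np.degrees(np.arctan2(v[1],v[0]))) for v in (w[0]-w[1],w[2]-w[1],w[3]-w[2],w[3]-w[0])])
print("stL",A([(88,346)],.024),"stS",A([(286,307)],.024),"mortar",A([(100,117)],.054))
print("petri",B([(231,136)],.016),"cruc",B([(217,362)],.035),"cap",B([(417,373)],.085),"tape",B([(580,255)],.019))
d=np.load("pics/top0.npy"); R=cv2.Rodrigues(c["rvec"])[0]
E
```

```text
t3 [0.4961 0.069 ] len 0.1960566781050312 0.07226782170520296 yaw 6.330805547363241 5.083654959912993
t2 [ 0.5012 -0.1008] len 0.15116958422874274 0.09163680024727146 yaw -2.4500663130577087 -2.4593725437196667
carton [0.5549 0.1782] [(np.float64(0.06962403214263924), np.float64(119.84797654434114)), (np.float64(0.04188626931209885), np.float64(-145.71385074699464)), (np.float64(0.06924192395878252), np.float64(120.5462225786747)), (np.float64(0.04275871825025585), np.float64(-145.2839922841056))]
stL [[0.4006 0.3097]] stS [[0.4263 0.1801]] mortar [[0.5478 0.2958]]
petri [[ 0.5512 -0.2726]] cruc [[ 0.4192 -0.26  ]] cap [[ 0.4124 -0.3609]] tape [[ 0.4816 -0.4732]]
```

```bash
python3 - <<'E'
from h import *
delta([.412,-.361,.19],6)
c=get_calibration("wrist");R=cv2.Rodrigues(c["rvec"])[0];print(-R.T@c["tvec"],R[2])
E
```

```text
shift [12.43 -6.95  0.94] turn [-0.01 -0.    1.37] | tcp [ 0.1532 -0.6056  0.2134] rot [-179.9   -0.    14.2] t 0.1
[ 0.22750714 -0.58810982  0.38343816] [-0.26338262 -0.06385257 -0.96257594]
```

arm_command --series '[1.2,-0.7,0.1,0,0,0,2.6,-1.4,0.2,0,0,0,4,-2.2,0.3,0,0,0,5.4,-3.0,0.4,0,0,0,6.4,-3.6,0.5,0,0,0]' --hand 1 --grip_force 20

```text
clock: 0.52
tcp_pos: [0.2879, -0.4766, 0.2007]
tool_rot: [-179.9, -0.0, 14.2]
force: [0.4, -1.0, -0.0]
grip_width: 0.999
```

arm_command --series '[1.2,-0.7,0.1,0,0,0.3,2.6,-1.4,0.2,0,0,0.6,4,-2.2,0.3,0,0,1,5.4,-3.0,0.4,0,0,1.37,6,-3.35,0.4,0,0,1.37]'

```text
clock: 0.93
tcp_pos: [0.415, -0.355, 0.1903]
tool_rot: [-179.8, -0.0, 6.0]
force: [-0.5, 0.6, -0.2]
grip_width: 0.998
```

```bash
python3 - <<'E'
from h import *
delta([.412,-.361,.19],6)
p,d=read_camera("wrist");cv2.imwrite("pics/w1.png",p);delta([.412,-.361,.19],6)
E
```

```text
shift [-0.14  0.23  0.01] turn [-0.04 -0.   -0.01] | tcp [ 0.415  -0.355   0.1903] rot [-179.8   -0.     6. ] t 0.93
shift [-0.18  0.25  0.02] turn [-0.04 -0.    0.02] | tcp [ 0.4158 -0.3543  0.1905] rot [-179.8   -0.     6.1] t 0.98
```

View pics/w1.png

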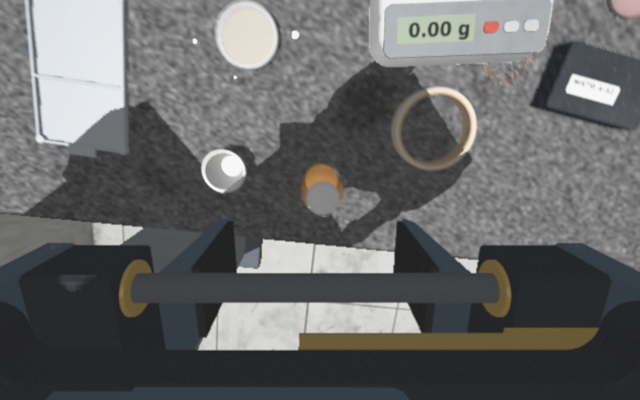

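The wrist view shows the bottle cap at (324,197), the crucible rim centre at (223,170), the petri dish at (247,35) and the tape at (434,128).

```bash
python3 - <<'E'
from h import *
c=get_calibration("wrist")
for n,uv,z in (("cap",(323,198),.085),("cruc",(223,170),.035),("petri",(247,35),.016),("tape",(434,128),.019)): print(n,world(uv,z,c)[0,:2])
P=lambda X:cv2.projectPoints(np.array([X],float),c["rvec"],c["tvec"],c["mtx"],None)[0].ravel()
print(P(get_state()["tcp_pos"]),P([.412,-.361,.085]))
E
```

```text
cap [ 0.41677949 -0.36190386]
cruc [ 0.42153173 -0.25933499]
petri [ 0.55307767 -0.27328773]
tape [ 0.48578138 -0.47064371]
[313.09280714 247.43103728] [321.37620572 203.03997896]
```

arm_command --series '[-0.06,0.28,1.2,0,0,0,-0.06,0.28,2.8,0,0,0,-0.06,0.28,4.4,0,0,0,-0.06,0.28,6,0,0,0,-0.06,0.28,6.9,0,0,0]'

```text
clock: 1.4
tcp_pos: [0.4137, -0.3593, 0.0143]
tool_rot: [-179.6, 0.1, 6.1]
force: [-0.5, -0.4, -1.0]
grip_width: 0.999
```

arm_command --series '[0,0,0,0,0,0,0,0,0,0,0,0,0,0,0,0,0,0,0,0,0,0,0,0,0,0,0,0,0,0]' --hand -1

```text
clock: 1.82
tcp_pos: [0.4145, -0.3602, 0.016]
tool_rot: [-179.7, 0.0, 6.2]
force: [0.4, 0.7, -0.1]
grip_width: 0.663
```

arm_command --series '[0,0,0,0,0,0,0,0,0,0,0,0,0,0,0,0,0,0,0,0,0,0,0,0,0,0,0,0,0,0]'

```text
clock: 2.23
tcp_pos: [0.4149, -0.3606, 0.0167]
tool_rot: [-179.8, -0.0, 6.2]
force: [-1.0, 0.6, 11.8]
grip_width: 0.458
```

```bash
python3 - <<'E'
from h import *
s=get_state();print(s["grip_width"]*91,s["force"])
a=np.radians(5.8);x=np.array([np.cos(a),np.sin(a)]);t=np.array([.4965,.069])
for o in (.063,-.010,-.073): print(o,t+o*x)
delta([*(t+.063*x),.10],6)
E
```

```text
41.708954113218255 [-0.99855689  0.57950681 11.75479794]
0.063 [0.55917748 0.07536655]
-0.01 [0.48655119 0.06798944]
-0.073 [0.42387371 0.06162289]
shift [  7.61 -16.73  -3.27] turn [-0.03 -0.01  0.03] | tcp [ 0.4149 -0.3606  0.0167] rot [-179.8   -0.     6.2] t 2.23
```

arm_command --series '[0,0,-0.5,0,0,0,0,0,-1.4,0,0,0,0,0,-2.4,0,0,0,0,0,-3.4,0,0,0,0,0,-4,0,0,0]'

```text
clock: 2.65
tcp_pos: [0.4152, -0.3614, 0.1191]
tool_rot: [-179.9, -0.1, 6.2]
force: [1.4, -0.5, -0.1]
grip_width: 0.457
```

arm_command --series '[0.4,-0.9,0,0,0,0,1.0,-2.1,0,0,0,0,1.6,-3.4,0,0,0,0,2.2,-4.8,0,0,0,0,2.7,-5.9,0,0,0,0]'

```text
clock: 3.07
tcp_pos: [0.4666, -0.2051, 0.1197]
tool_rot: [-179.9, -0.1, 6.2]
force: [0.2, 0.7, -0.6]
grip_width: 0.455
```

arm_command --series '[0.4,-0.9,0,0,0,0,1.0,-2.1,0,0,0,0,1.6,-3.4,0,0,0,0,2.2,-4.8,0,0,0,0,2.7,-5.9,0,0,0,0]'

```text
clock: 3.48
tcp_pos: [0.5181, -0.0489, 0.1203]
tool_rot: [-179.9, -0.1, 6.2]
force: [0.4, -0.5, -1.0]
grip_width: 0.457
```

```bash
python3 - <<'E'
from h import *
s=get_state();print(s["grip_width"]*91,s["force"])
delta([.5592,.0754,.12],6)
p,d=read_camera("wrist");c=get_calibration("wrist");cv2.imwrite("pics/w2.png",p)
E
```

```text
41.54829694927173 [ 0.4185157  -0.47817545 -1.02440623]
shift [ 2.17 -4.77  0.03] turn [-0.02 -0.02  0.03] | tcp [ 0.5181 -0.0489  0.1203] rot [-1.799e+02 -1.000e-01  6.200e+00] t 3.48
```

View pics/w2.png

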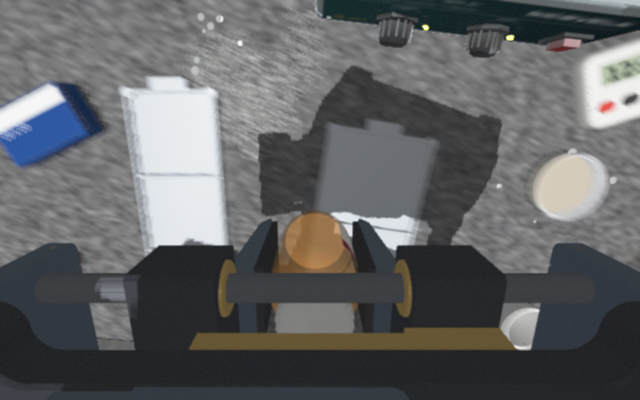

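The wrist view shows the far corners of tray_three at (123,88) and (217,88), with its divider from (133,174) to (222,176). Tray_two's far corners are at (327,124) and (438,138). The bottle hangs upright in the gripper.

```bash
python3 - <<'E'
from h import *
c=get_calibration("wrist");np.set_printoptions(precision=4,suppress=True)
w=world([(123,88),(217,88),(133,174),(222,176),(327,124),(438,138)],.008,c)[:,:2]
def T(o,yaw,lx,ly):
    a=np.radians(yaw);R=np.array([[np.cos(a),-np.sin(a)],[np.sin(a),np.cos(a)]]);return o+R@np.array([lx,ly])
for n,o,yaw,pts in (("t3",[.4965,.069],5.8,[(.101,.038),(.101,-.038),(.0265,.035),(.0265,-.035)]),("t2",[.5015,-.1008],-2.45,[(.0785,.047),(.0785,-.047)])):
    for p in pts: print(n,"pred",T(np.array(o),yaw,*p))
print(w)
E
```

```text
t3 pred [0.5931 0.117 ]
t3 pred [0.6008 0.0414]
t3 pred [0.5193 0.1065]
t3 pred [0.5264 0.0369]
t2 pred [ 0.5819 -0.0572]
t2 pred [ 0.5779 -0.1511]
[[ 0.5945  0.1231]
 [ 0.603   0.0452]
 [ 0.5219  0.1178]
 [ 0.5289  0.0387]
 [ 0.5841 -0.049 ]
 [ 0.5829 -0.1455]]
```

```bash
python3 - <<'E'
from h import *
delta([.5605,.077,.12],6)
E
```

```text
shift [ 2.17 -4.68  0.04] turn [-0.03 -0.03  0.04] | tcp [ 0.5193 -0.0452  0.1203] rot [-179.8   -0.2    6.3] t 3.53
```

arm_command --series '[0.7,-1.4,0,0,0,0,1.4,-2.9,0,0,0,0,2.0,-4.2,0,0,0,0,2.17,-4.64,0,0,0,0,2.17,-4.64,0,0,0,0]'

```text
clock: 3.95
tcp_pos: [0.5612, 0.0789, 0.1209]
tool_rot: [-179.8, -0.2, 6.4]
force: [-0.6, 0.0, -0.5]
grip_width: 0.459
```

arm_command --series '[0,0,1.0,0,0,0,0,0,2.2,0,0,0,0,0,3.1,0,0,0,0,0,3.6,0,0,0,0,0,3.7,0,0,0]'

```text
clock: 4.37
tcp_pos: [0.5597, 0.0784, 0.0262]
tool_rot: [-179.8, 0.0, 6.4]
force: [-1.3, -0.6, -1.3]
grip_width: 0.457
```

```bash
python3 - <<'E'
from h import *
delta([.5605,.076,.020],6); s=get_state(); print(s["force"],s["grip_width"]*91)
E
```

```text
shift [0.02 0.1  0.25] turn [-0.04  0.01  0.07] | tcp [0.5597 0.0784 0.0262] rot [-179.8    0.     6.4] t 4.37
[-1.34846392 -0.56181659 -1.27150753] 41.577541761588186
```

arm_command --series '[0,0.1,0.1,0,0,0,0,0.1,0.17,0,0,0,0,0.1,0.23,0,0,0,0,0.1,0.25,0,0,0,0,0.1,0.25,0,0,0]'

```text
clock: 4.78
tcp_pos: [0.5603, 0.0758, 0.0205]
tool_rot: [-179.8, -0.0, 6.4]
force: [-0.5, 0.3, -0.0]
grip_width: 0.456
```

arm_command --series '[0,0,0,0,0,0,0,0,0,0,0,0,0,0,0,0,0,0,0,0,0,0,0,0,0,0,0,0,0,0]' --hand 0.43

```text
clock: 5.2
tcp_pos: [0.5604, 0.0759, 0.0206]
tool_rot: [-179.8, -0.0, 6.4]
force: [0.2, 0.1, 0.1]
grip_width: 0.715
```

arm_command --series '[0,0,-0.8,0,0,0,0,0,-2.0,0,0,0,0,0,-3.4,0,0,0,0,0,-4.6,0,0,0,0,0,-5.0,0,0,0]'

```text
clock: 5.62
tcp_pos: [0.5621, 0.0755, 0.1498]
tool_rot: [-179.8, -0.3, 6.4]
force: [1.1, -0.4, 1.0]
grip_width: 0.716
```

```bash
python3 - <<'E'
from h import *
delta([.420,-.260,.15],6)
E
```

```text
shift [-7.15 12.7  -0.09] turn [-0.03 -0.05  0.07] | tcp [0.5621 0.0755 0.1498] rot [-179.8   -0.3    6.4] t 5.62
```

arm_command --series '[-0.6,1.1,0,0,0,0,-1.4,2.5,0,0,0,0,-2.2,3.9,0,0,0,0,-3.0,5.3,0,0,0,0,-3.6,6.4,0,0,0,0]' --hand 0.6

```text
clock: 6.03
tcp_pos: [0.489, -0.0955, 0.1485]
tool_rot: [-179.8, -0.3, 6.4]
force: [1.0, -0.2, 0.9]
grip_width: 0.799
```

arm_command --series '[-0.8,1.4,0,0,0,0,-1.6,2.9,0,0,0,0,-2.5,4.4,0,0,0,0,-3.3,5.8,0,0,0,0,-3.4,6,0,0,0,0]'

```text
clock: 6.45
tcp_pos: [0.4192, -0.2587, 0.1474]
tool_rot: [-179.9, -0.3, 6.2]
force: [0.5, -0.2, 0.5]
grip_width: 0.801
```

```bash
python3 - <<'E'
from h import *
c=get_calibration("wrist");delta([.420,-.260,.14],6)
p,d=read_camera("wrist");cv2.imwrite("pics/w3.png",p); 
print(c["rvec"].tolist(),c["tvec"].tolist())
np.savez("pics/w3c.npz",**c)
E
```

```text
shift [0.02 0.05 0.3 ] turn [-0.02 -0.05  0.04] | tcp [ 0.4192 -0.2587  0.1474] rot [-179.9   -0.3    6.2] t 6.45
[-2.1831503528422425, 1.9559278647018643, 0.26984923940016203] [-0.3031058919255474, 0.36231745755816436, 0.4311493045607823]
```

View pics/w3.png

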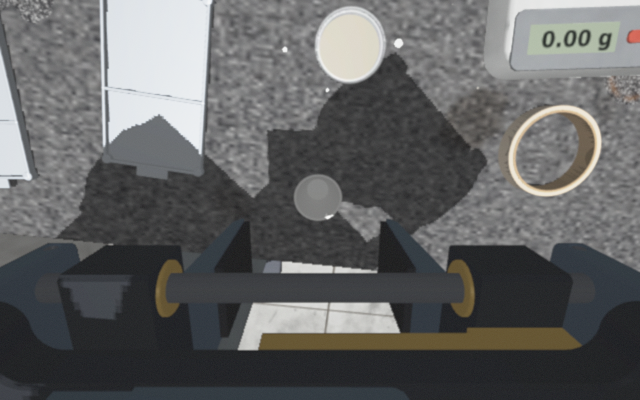

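The crucible rim centre is at (318,197) and the petri dish at (351,45). Tray_two's near corners are at about (104,157) and (204,173).

```bash
python3 - <<'E'
from h import *
c=np.load("pics/w3c.npz");np.set_printoptions(precision=4,suppress=True)
print(world((318,197),.035,c),world((351,45),.014,c),world([(104,157),(204,173)],.008,c))
x=world((318,197),.035,c)[0]; delta([x[0],x[1],.014],6)
E
```

```text
[[ 0.4192 -0.2622  0.035 ]] [[ 0.5516 -0.2761  0.014 ]] [[ 0.429  -0.0538  0.008 ]
 [ 0.4239 -0.15    0.008 ]]
shift [-0.07  0.19  5.33] turn [-0.03 -0.05  0.03] | tcp [ 0.4197 -0.2578  0.1473] rot [-179.8   -0.3    6.2] t 6.5
```

arm_command --series '[-0.05,0.14,1.2,0,0,0,-0.05,0.14,2.8,0,0,0,-0.05,0.14,4.2,0,0,0,-0.05,0.14,5.1,0,0,0,-0.05,0.14,5.4,0,0,0]'

```text
clock: 6.92
tcp_pos: [0.4182, -0.2592, 0.0092]
tool_rot: [-179.6, -0.1, 6.2]
force: [-0.9, 0.8, 0.3]
grip_width: 0.798
```

arm_command --series '[0,0,0,0,0,0,0,0,0,0,0,0,0,0,0,0,0,0,0,0,0,0,0,0,0,0,0,0,0,0]' --hand -1 --grip_force 15

```text
clock: 7.33
tcp_pos: [0.4189, -0.2596, 0.0104]
tool_rot: [-179.7, -0.2, 6.2]
force: [-0.6, -0.5, 0.5]
grip_width: 0.468
```

arm_command --series '[0,0,0,0,0,0,0,0,0,0,0,0,0,0,0,0,0,0,0,0,0,0,0,0,0,0,0,0,0,0]'

```text
clock: 7.75
tcp_pos: [0.4189, -0.2596, 0.0104]
tool_rot: [-179.7, -0.2, 6.2]
force: [0.6, 0.2, -0.0]
grip_width: 0.444
```

```bash
python3 - <<'E'
from h import *
s=get_state();print(s["grip_width"]*91,s["force"])
delta([.4873,.069,.112],6)
E
```

```text
40.439660893579145 [ 0.55256796  0.24471257 -0.02438583]
shift [  4.15 -12.79  -3.99] turn [-0.04 -0.03  0.03] | tcp [ 0.4189 -0.2596  0.0104] rot [-179.7   -0.2    6.2] t 7.75
```

arm_command --series '[0,0,-0.3,0,0,0,0,0,-0.9,0,0,0,0,0,-1.8,0,0,0,0,0,-2.6,0,0,0,0,0,-3.0,0,0,0]'

```text
clock: 8.17
tcp_pos: [0.4192, -0.2604, 0.0879]
tool_rot: [-179.8, -0.3, 6.2]
force: [0.6, -1.6, -1.2]
grip_width: 0.444
```

arm_command --series '[0.3,-0.9,0,0,0,0,0.7,-2.2,0,0,0,0,1.2,-3.6,0,0,0,0,1.6,-5,0,0,0,0,2,-6,0,0,0,0]'

```text
clock: 8.58
tcp_pos: [0.4521, -0.1034, 0.0891]
tool_rot: [-179.8, -0.2, 6.2]
force: [-0.5, -0.6, -0.4]
grip_width: 0.443
```

arm_command --series '[0.4,-1.4,0,0,0,0,0.9,-2.8,0,0,0,0,1.4,-4.2,0,0,0,0,1.9,-5.5,0,0,0,0,2,-6,0,0,0,0]'

```text
clock: 9.0
tcp_pos: [0.4866, 0.0548, 0.0905]
tool_rot: [-179.8, -0.3, 6.3]
force: [0.6, -0.7, -0.2]
grip_width: 0.442
```

```bash
python3 - <<'E'
from h import *
s=get_state();print(s["grip_width"]*91,s["force"])
p,d=read_camera("wrist");cv2.imwrite("pics/w4.png",p)
delta([.4873,.069,.014],6)
E
```

```text
40.21691575611512 [ 0.60497383 -0.686575   -0.20341647]
shift [ 0.09 -0.53  3.06] turn [-0.04 -0.05  0.06] | tcp [0.4862 0.0552 0.0904] rot [-179.8   -0.3    6.4] t 9.05
```

View pics/w4.png

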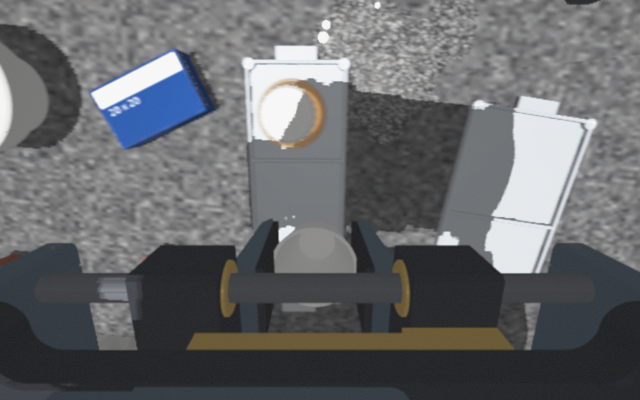

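The bottle stands upright in the far compartment at (291,113), and the crucible is held level at (315,255). Next I lower the crucible.

arm_command --series '[0.09,-0.53,0,0,0,0,0.09,-0.53,0.9,0,0,0,0.09,-0.53,1.8,0,0,0,0.09,-0.53,2.5,0,0,0,0.09,-0.53,2.8,0,0,0]'

```text
clock: 9.47
tcp_pos: [0.4862, 0.0686, 0.0191]
tool_rot: [-179.8, -0.2, 6.4]
force: [-1.3, -0.1, -0.3]
grip_width: 0.444
```

```bash
python3 - <<'E'
from h import *
s=get_state();print(s["grip_width"]*91,s["force"])
delta([.4873,.069,.0138],6)
E
```

```text
40.41897223359449 [-1.30263454 -0.14136974 -0.32615161]
shift [ 0.04 -0.01  0.21] turn [-0.04 -0.03  0.06] | tcp [0.4862 0.0686 0.0191] rot [-179.8   -0.2    6.4] t 9.47
```

arm_command --series '[0.04,0,0.08,0,0,0,0.04,0,0.14,0,0,0,0.04,0,0.19,0,0,0,0.04,0,0.22,0,0,0,0.04,0,0.22,0,0,0]'

```text
clock: 9.88
tcp_pos: [0.4876, 0.0687, 0.0141]
tool_rot: [-179.8, -0.2, 6.4]
force: [-0.5, -0.6, -1.1]
grip_width: 0.448
```

arm_command --series '[0,0,0,0,0,0,0,0,0,0,0,0,0,0,0,0,0,0,0,0,0,0,0,0,0,0,0,0,0,0]' --hand 0.35

```text
clock: 10.3
tcp_pos: [0.4877, 0.0687, 0.0142]
tool_rot: [-179.8, -0.2, 6.4]
force: [0.8, 0.6, -0.5]
grip_width: 0.669
```

arm_command --series '[0,0,-0.6,0,0,0,0,0,-1.8,0,0,0,0,0,-3.2,0,0,0,0,0,-4.4,0,0,0,0,0,-4.8,0,0,0]'

```text
clock: 10.72
tcp_pos: [0.4887, 0.0682, 0.1381]
tool_rot: [-179.8, -0.5, 6.4]
force: [1.3, 0.9, 0.7]
grip_width: 0.678
```

arm_command --series '[-0.2,-0.8,0,0,0,0,-0.5,-2.0,0,0,0,0,-0.8,-3.3,0,0,0,0,-1.0,-4.4,0,0,0,0,-1.15,-5.0,0,0,0,0]'

```text
clock: 11.13
tcp_pos: [0.4452, 0.1915, 0.1384]
tool_rot: [-179.8, -0.5, 6.4]
force: [0.1, 0.3, -0.6]
grip_width: 0.667
```

arm_command --series '[-0.2,-0.9,0,0,0,0,-0.5,-2.1,0,0,0,0,-0.8,-3.4,0,0,0,0,-1.1,-4.4,0,0,0,0,-1.1,-4.6,0,0,0,0]'

```text
clock: 11.55
tcp_pos: [0.4032, 0.3056, 0.1386]
tool_rot: [-179.7, -0.5, 6.6]
force: [-0.1, -0.6, 0.7]
grip_width: 0.677
```

```bash
python3 - <<'E'
from h import *
c=get_calibration("wrist");np.savez("pics/w5c.npz",**c)
p,d=read_camera("wrist");cv2.imwrite("pics/w5.png",p)
delta([.4006,.3097,.10],6)
E
```

```text
shift [-0.13 -0.2   1.54] turn [-0.04 -0.08  0.1 ] | tcp [0.404  0.3049 0.1386] rot [-179.7   -0.5    6.6] t 11.6
```

View pics/w5.png

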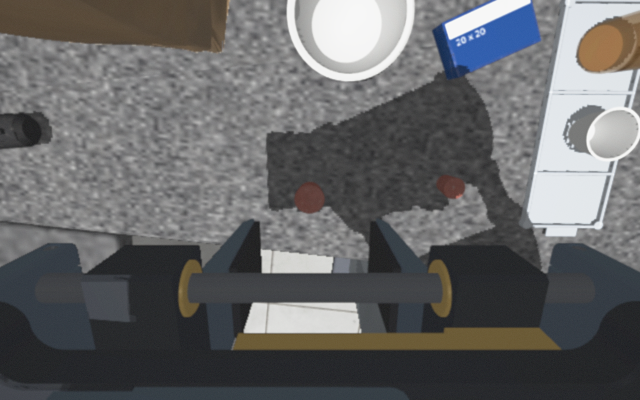

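The crucible stands upright in the middle compartment at (610,133). The large stopper's top is at about (309,194), the small one at (452,187), and the mortar and carton are clear of the gripper.

```bash
python3 - <<'E'
from h import *
c=np.load("pics/w5c.npz")
print(world([(309,194),(309,200)],.024,c),[cv2.projectPoints(np.array([[.4006,.3097,z]]),c["rvec"],c["tvec"],c["mtx"],None)[0].ravel() for z in (0,.024)])
delta([.401,.309,.010],6)
E
```

```text
[[0.40487577 0.31080742 0.024     ]
 [0.39923407 0.31018157 0.024     ]] [array([310.20386466, 192.28751383]), array([309.68704702, 198.63068501])]
shift [-0.14 -0.15  5.14] turn [-0.04 -0.08  0.1 ] | tcp [0.404  0.3049 0.1386] rot [-179.7   -0.5    6.6] t 11.6
```

arm_command --series '[-0.1,-0.19,1.2,0,0,0,-0.1,-0.19,2.7,0,0,0,-0.1,-0.19,4.1,0,0,0,-0.1,-0.19,4.9,0,0,0,-0.1,-0.19,5.2,0,0,0]'

```text
clock: 12.02
tcp_pos: [0.401, 0.3084, 0.0059]
tool_rot: [-179.8, -0.3, 6.6]
force: [-1.1, -1.0, -0.5]
grip_width: 0.677
```

arm_command --series '[0,0,0,0,0,0,0,0,0,0,0,0,0,0,0,0,0,0,0,0,0,0,0,0,0,0,0,0,0,0]' --hand -1

```text
clock: 12.43
tcp_pos: [0.4016, 0.3087, 0.007]
tool_rot: [-179.8, -0.4, 6.6]
force: [0.7, 0.1, 0.5]
grip_width: 0.34
```

arm_command --series '[0,0,0,0,0,0,0,0,0,0,0,0,0,0,0,0,0,0,0,0,0,0,0,0,0,0,0,0,0,0]'

```text
clock: 12.85
tcp_pos: [0.4017, 0.3088, 0.0072]
tool_rot: [-179.8, -0.4, 6.6]
force: [-0.0, -0.7, 5.3]
grip_width: 0.3
```

```bash
python3 - <<'E'
from h import *
s=get_state();print(s["grip_width"]*91,s["force"])
delta([.4244,.0626,.09],6)
E
```

```text
27.27928480755971 [-0.00703605 -0.6961464   5.32496585]
shift [-0.2   9.88 -3.35] turn [-0.04 -0.07  0.09] | tcp [0.4017 0.3088 0.0072] rot [-179.8   -0.4    6.6] t 12.85
```

arm_command --series '[0,0,-0.3,0,0,0,0,0,-0.9,0,0,0,0,0,-1.8,0,0,0,0,0,-2.6,0,0,0,0,0,-3.0,0,0,0]'

```text
clock: 13.27
tcp_pos: [0.4018, 0.3089, 0.0845]
tool_rot: [-179.7, -0.5, 6.6]
force: [0.2, 0.7, -0.1]
grip_width: 0.302
```

arm_command --series '[0,0.9,0,0,0,0,0,2.1,0,0,0,0,0,3.4,0,0,0,0,-0.1,4.5,0,0,0,0,-0.1,5.0,0,0,0,0]'

```text
clock: 13.68
tcp_pos: [0.4128, 0.1818, 0.0838]
tool_rot: [-179.8, -0.4, 6.5]
force: [0.2, -0.2, -0.1]
grip_width: 0.299
```

arm_command --series '[0,0.9,0,0,0,0,0,2.1,0,0,0,0,0,3.4,0,0,0,0,-0.1,4.3,0,0,0,0,-0.1,4.5,0,0,0,0]'

```text
clock: 14.1
tcp_pos: [0.423, 0.0671, 0.0834]
tool_rot: [-179.8, -0.4, 6.4]
force: [0.3, 0.7, -0.8]
grip_width: 0.298
```

```bash
python3 - <<'E'
from h import *
s=get_state();print(s["grip_width"]*91,s["force"])
delta([.4244,.0626,.0105],6)
E
```

```text
27.145566088971197 [ 0.32726029  0.66505016 -0.80898443]
shift [0.01 0.19 2.91] turn [-0.04 -0.07  0.07] | tcp [0.423  0.0671 0.0834] rot [-179.8   -0.4    6.4] t 14.1
```

arm_command --series '[0.04,0.15,0.5,0,0,0,0.04,0.15,1.4,0,0,0,0.04,0.15,2.2,0,0,0,0.04,0.15,2.6,0,0,0,0.04,0.15,2.7,0,0,0]'

```text
clock: 14.52
tcp_pos: [0.424, 0.064, 0.0144]
tool_rot: [-179.8, -0.3, 6.4]
force: [-1.1, 0.7, 0.0]
grip_width: 0.3
```

```bash
python3 - <<'E'
from h import *
s=get_state();print(s["grip_width"]*91,s["force"])
delta([.4244,.0626,.0105],6)
E
```

```text
27.28906641288117 [-1.07030476  0.6733355   0.03004218]
shift [0.01 0.06 0.16] turn [-0.04 -0.05  0.07] | tcp [0.424  0.064  0.0144] rot [-179.8   -0.3    6.4] t 14.52
```

arm_command --series '[0,0.05,0.06,0,0,0,0,0.05,0.11,0,0,0,0,0.05,0.15,0,0,0,0,0.05,0.17,0,0,0,0,0.05,0.17,0,0,0]'

```text
clock: 14.93
tcp_pos: [0.4244, 0.0629, 0.0105]
tool_rot: [-179.8, -0.3, 6.4]
force: [-1.0, 0.1, 0.4]
grip_width: 0.303
```

arm_command --series '[0,0,0,0,0,0,0,0,0,0,0,0,0,0,0,0,0,0,0,0,0,0,0,0,0,0,0,0,0,0]' --hand -0.12

```text
clock: 15.35
tcp_pos: [0.4244, 0.0628, 0.0106]
tool_rot: [-179.8, -0.3, 6.4]
force: [-0.5, -0.0, 0.1]
grip_width: 0.445
```

arm_command --series '[0,0,-0.5,0,0,0,0,0,-1.6,0,0,0,0,0,-3,0,0,0,0,0,-4.2,0,0,0,0,0,-4.8,0,0,0]'

```text
clock: 15.77
tcp_pos: [0.4246, 0.0623, 0.1336]
tool_rot: [-179.8, -0.5, 6.4]
force: [0.4, -0.5, 0.4]
grip_width: 0.437
```

arm_command --series '[0.3,1.0,0,0,0,0,0.65,2.5,0,0,0,0,1.1,4.1,0,0,0,0,1.4,5.6,0,0,0,0,1.75,6.9,0,0,0,0]' --hand 1

```text
clock: 16.18
tcp_pos: [0.4875, -0.1066, 0.1335]
tool_rot: [-179.8, -0.5, 6.4]
force: [1.0, 1.5, 0.3]
grip_width: 0.772
```

arm_command --series '[0.3,1.2,0,0,0,0.3,0.65,2.7,0,0,0,0.7,1.1,4.3,0,0,0,1.1,1.4,5.8,0,0,0,1.48,1.65,6.5,0,0,0,1.48]'

```text
clock: 16.6
tcp_pos: [0.5474, -0.2679, 0.1332]
tool_rot: [-179.8, -0.5, -2.8]
force: [-1.0, 0.4, 0.4]
grip_width: 1.0
```

```bash
python3 - <<'E'
from h import *
c=get_calibration("wrist");np.savez("pics/w6c.npz",**c)
p,d=read_camera("wrist");cv2.imwrite("pics/w6.png",p)
delta([.5525,-.2745,.008],-2.5)
E
```

```text
shift [0.11 0.21 5.01] turn [-0.03 -0.1  -0.03] | tcp [ 0.5486 -0.2693  0.1332] rot [-179.8   -0.6   -2.7] t 16.65
```

View pics/w6.png

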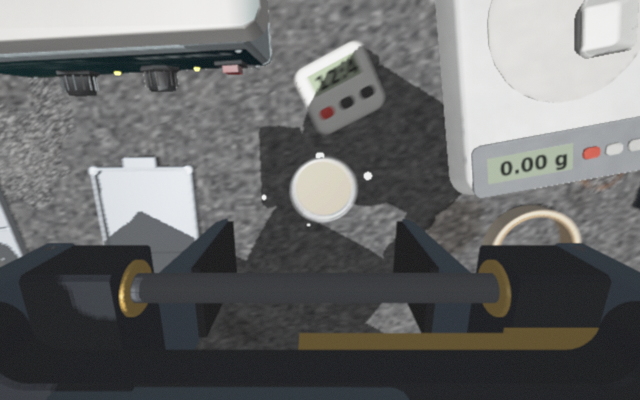

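The petri dish is centred at (323,190). The balance's corner is near (455,190) and the hotplate's knobs are near (160,80), so I'll check clearances with the depth image.

```bash
python3 - <<'E'
from h import *
c=np.load("pics/w6c.npz");np.set_printoptions(precision=3,suppress=True)
print(world([(323,190)],.015,c))
p,d=read_camera("wrist");c=get_calibration("wrist")
R=cv2.Rodrigues(c["rvec"])[0];v,u=np.mgrid[0:245,0:640]
P=np.stack([u,v,np.ones_like(u)],-1)@np.linalg.inv(c["mtx"]).T*d[:245,:,None];W=(P-c["tvec"])@R
for n,s in (("bal",(slice(60,200),slice(440,640))),("hot",(slice(0,105),slice(0,275)))):
    w=W[s].reshape(-1,3);w=w[(d[:245][s].ravel()>0)&(w[:,2]>.02)];i=np.r_[w[:,0].argmin(),w[:,1].argmin(),w[:,1].argmax(),w[:,2].argmax()];print(n,w[i])
delta([.5525,-.2745,.008],-2.5)
E
```

```text
[[ 0.552 -0.276  0.015]]
bal [[ 0.543 -0.41   0.032]
 [ 0.562 -0.541  0.033]
 [ 0.658 -0.38   0.02 ]
 [ 0.65  -0.465  0.05 ]]
hot [[ 0.642 -0.089  0.039]
 [ 0.669 -0.249  0.135]
 [ 0.66  -0.035  0.035]
 [ 0.663 -0.206  0.152]]
shift [0.17 0.32 5.  ] turn [-0.04 -0.09 -0.03] | tcp [ 0.547 -0.267  0.133] rot [-179.8   -0.5   -2.7] t 16.7
```

arm_command --series '[0.18,0.35,1.0,0,0,0,0.18,0.35,2.4,0,0,0,0.18,0.35,3.7,0,0,0,0.18,0.35,4.5,0,0,0,0.18,0.35,4.85,0,0,0]'

```text
clock: 17.12
tcp_pos: [0.5508, -0.2735, 0.0087]
tool_rot: [-179.6, -0.3, -2.6]
force: [-1.0, 0.1, 0.6]
grip_width: 1.001
```

```bash
python3 - <<'E'
from h import *
delta([.552,-.2755,.0082],-2.5)
E
```

```text
shift [0.05 0.08 0.02] turn [-0.06 -0.05 -0.02] | tcp [ 0.5508 -0.2735  0.0087] rot [-179.6   -0.3   -2.6] t 17.12
```

arm_command --series '[0.05,0.08,0.05,0,0,0,0.05,0.08,0.05,0,0,0,0.05,0.08,0.05,0,0,0,0.05,0.08,0.05,0,0,0,0.05,0.08,0.05,0,0,0]' --hand -1 --grip_force 15

```text
clock: 17.53
tcp_pos: [0.5526, -0.2759, 0.0087]
tool_rot: [-179.7, -0.4, -2.6]
force: [0.5, 1.0, 0.1]
grip_width: 0.665
```

arm_command --series '[0,0,0,0,0,0,0,0,0,0,0,0,0,0,0,0,0,0,0,0,0,0,0,0,0,0,0,0,0,0]'

```text
clock: 17.95
tcp_pos: [0.5526, -0.2759, 0.0088]
tool_rot: [-179.7, -0.4, -2.6]
force: [0.5, -1.0, 0.4]
grip_width: 0.651
```

```bash
python3 - <<'E'
from h import *
s=get_state();print(s["grip_width"]*91,s["force"])
a=np.radians(-2.5);t=np.array([.503,-.1005])
for o in (.0335,-.0435): print(t+o*np.array([np.cos(a),np.sin(a)]))
delta([.5365,-.102,.07],-2.5)
E
```

```text
59.22544291693292 [ 0.49413569 -0.97607622  0.4265618 ]
[ 0.53646812 -0.10196125]
[ 0.4595414  -0.09860256]
shift [-0.95 -6.93 -2.42] turn [-0.05 -0.07 -0.02] | tcp [ 0.5526 -0.2759  0.0088] rot [-179.7   -0.4   -2.6] t 17.95
```

Grip width of 59 mm matches the dish. Next I lift and carry it.

arm_command --series '[0,0,-0.2,0,0,0,0,0,-0.6,0,0,0,0,0,-1.2,0,0,0,0,0,-1.8,0,0,0,0,0,-2.2,0,0,0]'

```text
clock: 18.37
tcp_pos: [0.5527, -0.2765, 0.0659]
tool_rot: [-179.7, -0.5, -2.6]
force: [1.8, 0.9, -0.3]
grip_width: 0.649
```

arm_command --series '[-0.1,-0.6,0,0,0,0,-0.2,-1.5,0,0,0,0,-0.3,-2.5,0,0,0,0,-0.5,-3.5,0,0,0,0,-0.6,-4.2,0,0,0,0]'

```text
clock: 18.78
tcp_pos: [0.5414, -0.1683, 0.0662]
tool_rot: [-179.7, -0.4, -2.6]
force: [-0.1, 0.1, -0.0]
grip_width: 0.652
```

arm_command --series '[-0.1,-0.7,0,0,0,0,-0.2,-1.4,0,0,0,0,-0.3,-2,0,0,0,0,-0.4,-2.4,0,0,0,0,-0.4,-2.4,0,0,0,0]'

```text
clock: 19.2
tcp_pos: [0.5335, -0.1058, 0.0665]
tool_rot: [-179.7, -0.4, -2.5]
force: [0.1, -0.6, -0.6]
grip_width: 0.65
```

```bash
python3 - <<'E'
from h import *
s=get_state();print(s["grip_width"]*91,s["force"])
p,d=read_camera("wrist");cv2.imwrite("pics/w7.png",p)
delta([.5365,-.102,.0123],-2.5)
E
```

```text
59.178927257583545 [ 0.11676843 -0.63253247 -0.58350432]
shift [ 0.08 -0.19  2.17] turn [-0.05 -0.07 -0.01] | tcp [ 0.534  -0.107   0.0665] rot [-179.7   -0.4   -2.5] t 19.25
```

View pics/w7.png

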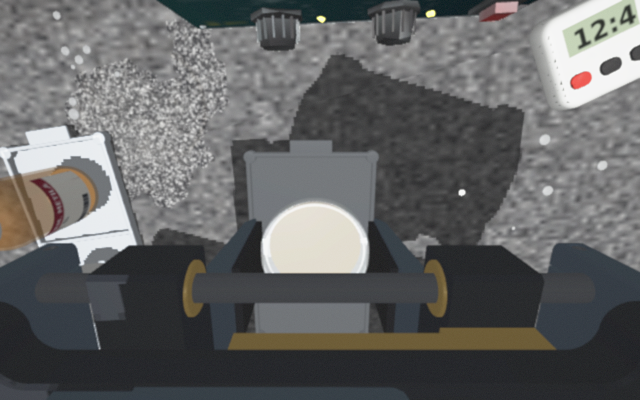

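The dish is held level at (316,248), with tray_two's far corners at (248,157) and (377,157) around it. I'll lower it now.

arm_command --series '[0.09,-0.2,0.3,0,0,0,0.09,-0.2,0.9,0,0,0,0.09,-0.2,1.5,0,0,0,0.09,-0.2,1.9,0,0,0,0.09,-0.2,2.0,0,0,0]'

```text
clock: 19.67
tcp_pos: [0.5361, -0.1021, 0.0147]
tool_rot: [-179.7, -0.3, -2.6]
force: [0.2, -0.2, -0.2]
grip_width: 0.653
```

```bash
python3 - <<'E'
from h import *
s=get_state();print(s["grip_width"]*91,s["force"])
delta([.5365,-.102,.0122],-2.5)
E
```

```text
59.463116259588425 [ 0.19109978 -0.24590741 -0.19006176]
shift [ 0.01 -0.    0.1 ] turn [-0.05 -0.05 -0.01] | tcp [ 0.5361 -0.1021  0.0147] rot [-179.7   -0.3   -2.6] t 19.67
```

arm_command --series '[0,0,0.03,0,0,0,0,0,0.07,0,0,0,0,0,0.1,0,0,0,0,0,0.11,0,0,0,0,0,0.11,0,0,0]'

```text
clock: 20.08
tcp_pos: [0.5364, -0.1022, 0.0124]
tool_rot: [-179.7, -0.3, -2.6]
force: [0.1, -0.5, -0.7]
grip_width: 0.649
```

arm_command --series '[0,0,0,0,0,0,0,0,0,0,0,0,0,0,0,0,0,0,0,0,0,0,0,0,0,0,0,0,0,0]' --hand 0.75

```text
clock: 20.5
tcp_pos: [0.5364, -0.1022, 0.0124]
tool_rot: [-179.7, -0.3, -2.6]
force: [0.3, -0.4, 0.3]
grip_width: 0.877
```

arm_command --series '[0,0,-0.5,0,0,0,0,0,-1.6,0,0,0,0,0,-3,0,0,0,0,0,-4.4,0,0,0,0,0,-5,0,0,0]'

```text
clock: 20.92
tcp_pos: [0.537, -0.1032, 0.1414]
tool_rot: [-179.7, -0.6, -2.6]
force: [1.8, -0.6, 0.5]
grip_width: 0.875
```

arm_command --series '[0,-0.8,0,0,0,0,0,-2.1,0,0,0,0,0.1,-3.5,0,0,0,0,0.1,-4.8,0,0,0,0,0.1,-5.6,0,0,0,0]'

```text
clock: 21.33
tcp_pos: [0.5455, 0.0392, 0.1422]
tool_rot: [-179.7, -0.6, -2.5]
force: [-0.3, -0.3, 0.1]
grip_width: 0.872
```

arm_command --series '[0,-0.9,0,0,0,0,0,-2.1,0,0,0,0,0.1,-3.5,0,0,0,0,0.1,-4.8,0,0,0,0,0.1,-5.4,0,0,0,0]'

```text
clock: 21.75
tcp_pos: [0.5539, 0.1774, 0.1429]
tool_rot: [-179.7, -0.6, -2.4]
force: [-0.1, -0.4, 0.9]
grip_width: 0.879
```

arm_command --series '[0,0,0,0,0,-0.8,0,0,0,0,0,-1.9,0,0,0,0,0,-3.0,0,0,0,0,0,-4.1,0,0,0,0,0,-5.2]'

```text
clock: 22.17
tcp_pos: [0.5537, 0.1774, 0.1428]
tool_rot: [180.0, -0.7, 29.1]
force: [-0.1, -1.3, -0.1]
grip_width: 0.876
```

```bash
python3 - <<'E'
from h import *
print(get_state()["joint_pos"])
c=get_calibration("wrist");np.savez("pics/w8c.npz",**c)
p,d=read_camera("wrist");cv2.imwrite("pics/w8.png",p)
delta([.555,.178,.1],122)
E
```

```text
[11.78361537 28.96596833 88.77999244  0.18941696 61.6182896  72.58256537]
shift [0.04 0.   1.71] turn [-0.08 -0.09 14.61] | tcp [0.5537 0.1774 0.1428] rot [180.   -0.7  29.7] t 22.22
```

View pics/w8.png

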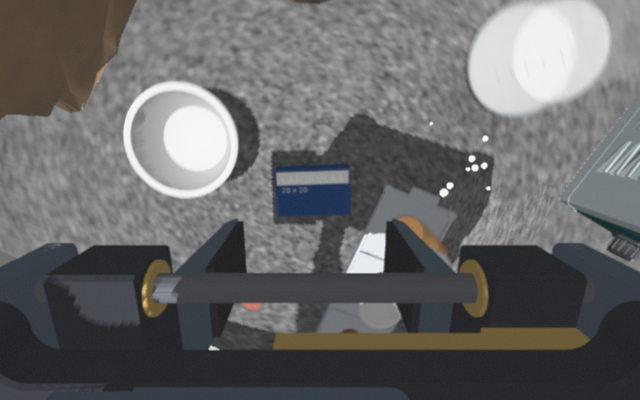

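The carton's top face has corners at about (275,170), (350,165), (351,214) and (277,219). The mortar is at (183,138) and the petri dish is already out of view.

```bash
python3 - <<'E'
from h import *
c=np.load("pics/w8c.npz");np.set_printoptions(precision=4,suppress=True)
w=world([(275,170),(350,165),(351,214),(277,219)],.024,c)[:,:2]
g=lambda v:(np.linalg.norm(v),np.degrees(np.arctan2(v[1],v[0])))
print(w.mean(0),g(w[0]-w[1]),g(w[3]-w[2]),g(w[0]-w[3]),g(w[1]-w[2]))
delta([*w.mean(0),.1],122)
E
```

```text
[0.5557 0.1794] (np.float64(0.0680741046120585), np.float64(122.989003160842)) (np.float64(0.06995973343330932), np.float64(123.21379080272185)) (np.float64(0.046809958386100796), np.float64(29.61978562407478)) (np.float64(0.04646264830520155), np.float64(31.92110871392276))
shift [ 0.09 -0.03  1.71] turn [-0.08 -0.09 14.61] | tcp [0.5537 0.1774 0.1428] rot [180.   -0.7  29.7] t 22.22
```

arm_command --series '[0.09,-0.03,0,0,0,-0.8,0.09,-0.03,0,0,0,-1.9,0.09,-0.03,0,0,0,-3.0,0.09,-0.03,0,0,0,-4.1,0.09,-0.03,0,0,0,-5.2]'

```text
clock: 22.63
tcp_pos: [0.5552, 0.1791, 0.1428]
tool_rot: [179.6, -0.5, 61.0]
force: [0.2, 0.6, 0.1]
grip_width: 0.876
```

arm_command --series '[0,0,0,0,0,-0.9,0,0,0,0,0,-2.0,0,0,0,0,0,-3.1,0,0,0,0,0,-4.2,0,0,0,0,0,-5.2]'

```text
clock: 23.05
tcp_pos: [0.5551, 0.1791, 0.1427]
tool_rot: [179.4, -0.3, 92.3]
force: [0.1, 0.7, -1.0]
grip_width: 0.874
```

arm_command --series '[0,0,0,0,0,-0.9,0,0,0,0,0,-2.0,0,0,0,0,0,-3.1,0,0,0,0,0,-4.2,0,0,0,0,0,-4.6]'

```text
clock: 23.47
tcp_pos: [0.5549, 0.1791, 0.1427]
tool_rot: [179.4, 0.0, 120.2]
force: [-0.9, -0.5, 0.5]
grip_width: 0.877
```

```bash
python3 - <<'E'
from h import *
print(get_state()["joint_pos"])
delta([.5555,.179,.012],122.2)
E
```

```text
[ 11.91516528  29.10993139  88.51726057   0.18980823  61.77095597
 -18.35452534]
shift [-0.01 -0.04  5.23] turn [ 0.1   0.01 -0.34] | tcp [0.5549 0.1791 0.1427] rot [179.4   0.  120.2] t 23.47
```

arm_command --series '[0,-0.04,1.0,0.1,0,-0.28,0,-0.04,2.5,0.1,0,-0.28,0,-0.04,3.9,0.1,0,-0.28,0,-0.04,4.9,0.1,0,-0.28,0,-0.04,5.2,0.1,0,-0.28]'

```text
clock: 23.88
tcp_pos: [0.5532, 0.1787, 0.0091]
tool_rot: [-179.7, -0.1, 121.7]
force: [-1.3, -0.7, -0.3]
grip_width: 0.874
```

arm_command --series '[0,0,0,0,0,0,0,0,0,0,0,0,0,0,0,0,0,0,0,0,0,0,0,0,0,0,0,0,0,0]' --hand -1

```text
clock: 24.3
tcp_pos: [0.554, 0.1789, 0.0105]
tool_rot: [-179.9, -0.0, 121.7]
force: [-0.1, 0.3, 1.1]
grip_width: 0.542
```

arm_command --series '[0,0,0,0,0,0,0,0,0,0,0,0,0,0,0,0,0,0,0,0,0,0,0,0,0,0,0,0,0,0]'

```text
clock: 24.72
tcp_pos: [0.5543, 0.1789, 0.0109]
tool_rot: [-179.9, -0.0, 121.7]
force: [-1.0, -1.1, 7.2]
grip_width: 0.493
```

```bash
python3 - <<'E'
from h import *
s=get_state();print(s["grip_width"]*91,s["force"])
delta([.4595,-.0986,.13],87.5)
E
```

```text
44.89315446657784 [-0.99836546 -1.05668018  7.2174072 ]
shift [-7.46 -9.06 -4.75] turn [-0.02  0.    5.7 ] | tcp [0.5543 0.1789 0.0109] rot [-179.9   -0.   121.7] t 24.72
```

arm_command --series '[0,0,-0.4,0,0,0,0,0,-1.4,0,0,0,0,0,-2.9,0,0,0,0,0,-4.3,0,0,0,0,0,-5,0,0,0]'

```text
clock: 25.13
tcp_pos: [0.5557, 0.1793, 0.1405]
tool_rot: [179.9, 0.1, 121.7]
force: [1.2, -0.3, -0.1]
grip_width: 0.491
```

arm_command --series '[-0.5,-0.6,0,0,0,0,-1.3,-1.6,0,0,0,0,-2.2,-2.7,0,0,0,0,-3.1,-3.8,0,0,0,0,-3.8,-4.6,0,0,0,0]'

```text
clock: 25.55
tcp_pos: [0.5063, 0.0363, 0.141]
tool_rot: [179.9, 0.1, 121.7]
force: [1.5, -0.0, -1.2]
grip_width: 0.492
```

arm_command --series '[-0.6,-0.7,0,0,0,0,-1.5,-1.8,0,0,0,0,-2.4,-2.9,0,0,0,0,-3.3,-4.0,0,0,0,0,-3.5,-4.25,0,0,0,0]'

```text
clock: 25.97
tcp_pos: [0.4604, -0.0975, 0.1415]
tool_rot: [179.9, 0.1, 121.6]
force: [-0.1, 0.4, -0.3]
grip_width: 0.493
```

arm_command --series '[0,0,0,0,0,0.9,0,0,0,0,0,2.0,0,0,0,0,0,3.1,0,0,0,0,0,4.2,0,0,0,0,0,5.2]'

```text
clock: 26.38
tcp_pos: [0.4604, -0.0973, 0.1421]
tool_rot: [179.8, 0.1, 90.0]
force: [-0.2, -0.8, -1.0]
grip_width: 0.494
```

```bash
python3 - <<'E'
from h import *
s=get_state();print(s["grip_width"]*91,s["force"])
c=get_calibration("wrist");np.savez("pics/w9c.npz",**c)
p,d=read_camera("wrist");cv2.imwrite("pics/w9.png",p)
delta([.4595,-.0986,.05],87.5)
E
```

```text
44.92376652894853 [-0.17903043 -0.80383118 -1.0068789 ]
shift [-0.05 -0.05  3.68] turn [0.03 0.01 0.35] | tcp [ 0.4604 -0.0973  0.1421] rot [1.798e+02 1.000e-01 8.960e+01] t 26.43
```

View pics/w9.png

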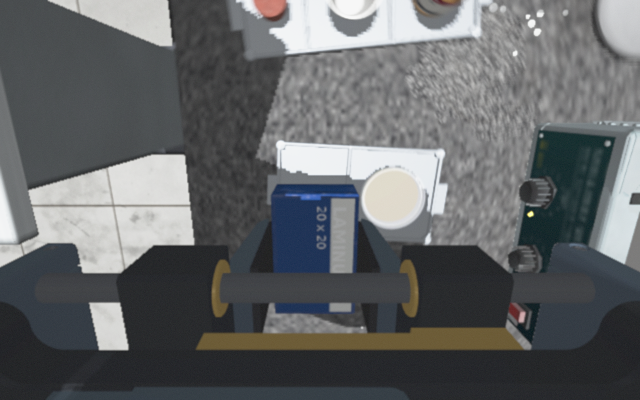

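The carton is held straight at (315,245). The petri dish sits flat in its compartment at (393,197). Tray_two's left-side corners are at (279,145) and (443,152), with the divider at (350,148).

```bash
python3 - <<'E'
from h import *
c=np.load("pics/w9c.npz");np.set_printoptions(precision=4,suppress=True)
w=world([(279,145),(350,148),(443,152)],.008,c)[:,:2];print(w)
a=np.radians(-2.5);R=np.array([[np.cos(a),-np.sin(a)],[np.sin(a),np.cos(a)]])
for l in ((-.0785,.047),(-.010,.047),(.0785,.047)):print(np.array([.503,-.1005])+R@l)
print("carton top corners",world([(274,190),(357,189)],.1421-.0109+.024,c)[:,:2])
E
```

```text
[[ 0.4273 -0.0544]
 [ 0.4938 -0.0571]
 [ 0.5814 -0.0608]]
[ 0.4266 -0.0501]
[ 0.4951 -0.0531]
[ 0.5835 -0.057 ]
carton top corners [[ 0.44   -0.0609]
 [ 0.4815 -0.0603]]
```

arm_command --series '[-0.19,-0.06,0.6,0,0,0.35,-0.19,-0.06,1.8,0,0,0.35,-0.19,-0.06,3.1,0,0,0.35,-0.19,-0.06,4.2,0,0,0.35,-0.19,-0.06,4.6,0,0,0.35]'

```text
clock: 26.85
tcp_pos: [0.4579, -0.1016, 0.0246]
tool_rot: [-180.0, 0.0, 87.7]
force: [-1.4, 1.4, -0.9]
grip_width: 0.492
```

```bash
python3 - <<'E'
from h import *
s=get_state();print(s["grip_width"]*91,s["force"])
delta([.459,-.102,.0145],87.5)
E
```

```text
44.80538120788376 [-1.40566661  1.44538005 -0.93579836]
shift [-0.02  0.04  0.4 ] turn [-0.    0.    0.03] | tcp [ 0.4579 -0.1016  0.0246] rot [-180.     0.    87.7] t 26.85
```

arm_command --series '[0,0.03,0.1,0,0,0,0,0.03,0.2,0,0,0,0,0.03,0.3,0,0,0,0,0.03,0.39,0,0,0,0,0.03,0.4,0,0,0]'

```text
clock: 27.27
tcp_pos: [0.4591, -0.1017, 0.015]
tool_rot: [180.0, 0.0, 87.7]
force: [-0.2, -0.4, -0.4]
grip_width: 0.491
```

arm_command --series '[0,0,0,0,0,0,0,0,0,0,0,0,0,0,0,0,0,0,0,0,0,0,0,0,0,0,0,0,0,0]' --hand 0.16

```text
clock: 27.68
tcp_pos: [0.4592, -0.1018, 0.0152]
tool_rot: [179.9, 0.0, 87.7]
force: [-0.8, 0.8, -0.2]
grip_width: 0.582
```

arm_command --series '[0,0,-0.3,0,0,0,0,0,-1,0,0,0,0,0,-2.2,0,0,0,0,0,-3.6,0,0,0,0,0,-5,0,0,0]'

```text
clock: 28.1
tcp_pos: [0.4584, -0.1014, 0.142]
tool_rot: [180.0, 0.0, 87.7]
force: [1.4, -0.1, -0.2]
grip_width: 0.575
```

arm_command --series '[-0.8,0,-0.5,0,0,0,-2.2,-0.2,-0.8,0,0,0,-3.7,-0.4,-1,0,0,0,-5.2,-0.6,-1.2,0,0,0,-6.4,-0.8,-1.2,0,0,0]'

```text
clock: 28.52
tcp_pos: [0.4317, -0.263, 0.1737]
tool_rot: [179.9, 0.1, 87.7]
force: [1.0, -0.6, 0.4]
grip_width: 0.583
```

arm_command --series '[-1.2,0,0,0,0,0,-2.6,-0.2,0,0,0,0,-4,-0.4,0,0,0,0,-5.2,-0.6,0,0,0,0,-5.8,-0.8,0,0,0,0]'

```text
clock: 28.93
tcp_pos: [0.4051, -0.4104, 0.1745]
tool_rot: [179.9, 0.2, 87.6]
force: [1.0, -0.3, -0.4]
grip_width: 0.579
```

```bash
python3 - <<'E'
from h import *
p,d=read_camera("top")
a=cv2.resize(p[145:240,170:350],None,fx=4.4,fy=4.4,interpolation=cv2.INTER_CUBIC)
q,_=read_camera("side"); b=cv2.resize(q[180:310,230:400],(792,606)[:2] and (544,416))
b=b[:, :544]; b=cv2.copyMakeBorder(b[:180*2][:182*2],0,0,0,0,0)
cv2.imwrite("pics/fin_top.png",a);cv2.imwrite("pics/fin_side.png",cv2.resize(q[180:310,230:400],None,fx=4,fy=4,interpolation=cv2.INTER_CUBIC))
E
```

```text
(no output)
```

View pics/fin_top.png

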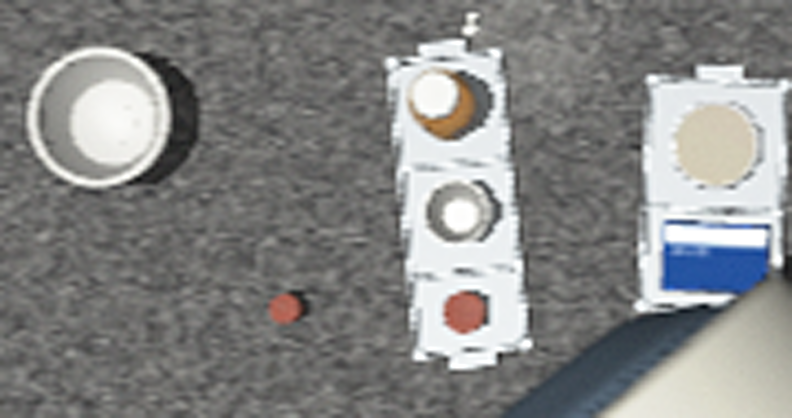

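View pics/fin_side.png

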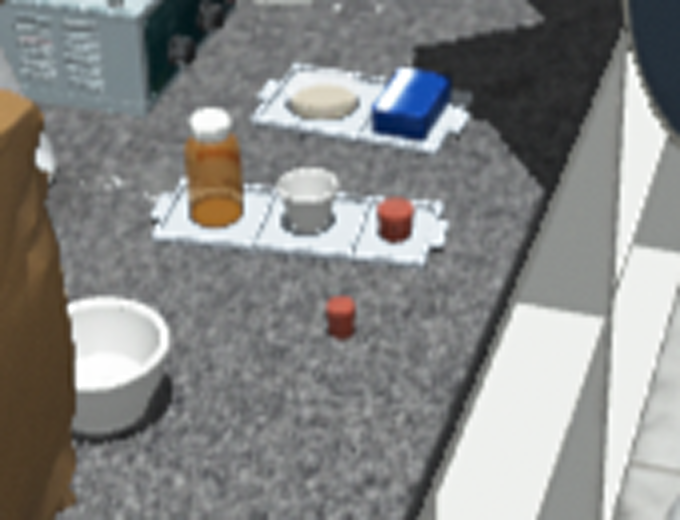

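Both pictures show every item upright inside its compartment. The small stopper (286,307) and the mortar (100,117) have not moved. I'm handing in.

```bash
python3 -c "
from bench import *
s=get_state();print(s['clock'],s['force'],s['dq'].round(1));print(job_done())"
```

```text
29.0333 [ 0.65400737 -0.9016872  -0.28947367] [ 2.9 -1.   2.7  0.7 -0.2  2.1]
the job is handed in; nothing more can be done
None
```

Both kits are made up and handed in at 29.0 s on the robot's clock, out of the 125 s allowed.

- **Sampling kit:** in the three-compartment tray, the bottle is in the far wide compartment, the crucible in the middle one and the larger stopper in the narrow one.
- **Microscopy kit:** in the two-compartment tray, the petri dish is in the wide compartment and the carton in the narrow one, with its long side across the tray.

I placed them in the order bottle, crucible, stopper, petri dish, carton, and each one was released.

**Last checks:**
- The final top and side pictures show all five items upright inside their walls, with the gripper clear of everything.
- The smaller stopper and the mortar are where they were. The tape roll was outside the final crops, so I did not check it at the end; no grasp or placing was made near it.
- The arm partly covered the carton's near right corner in the top view, but the side view shows the carton flat in its compartment.

**Disagreements:**
- The camera estimates of the two-compartment tray differed by about 3–4 mm. The carton and dish had 9 mm or more of clearance on each side.
- The crucible closed at 40 mm between the jaws rather than the 44 mm rim, because the pads bore on the taper below it. It held and was set down level.

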